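Set out the gold-mending place

ROBOT

A 7-joint arm with a two-finger parallel gripper is mounted at the origin on the work surface. World frame = base frame: x ahead of the robot, y to its left, z up, the work surface at z = 0. Lengths are in m, angles in rad, forces in N, time in s.
With the tool pointing down it reaches from about 0.425 to 0.925 m from the base axis. Payload 6.8 kg.
Tool frame: the origin (TCP) lies at the very end of the fingers, on their centre line; the grasp point (between the pads) lies bot.grip_point_offset behind it (bot.grip_point_offset is the distance from the TCP to the grasp point, in m); z points along the fingers, y is the line along which they close (so a half turn about z gives the same grasp; the last joint's range is limited). The gripper opens to 85 mm and grips with 20 to 120 N. Pads are 22 mm wide; open, the fingers measure 114 mm over their backs; the gripper's body (76 mm by 85 mm) begins 54 mm behind the grasp point. The pads swing forward as they close: fully open they stand 13 mm farther back than shut.
Start: joints at [-1.215, 0.477, 0.022, 1.555, -0.011, 1.109, -0.083], TCP at [0.302, 0.604, 0.196] pointing down, gripper open.
Joint ranges: [-2.96, 2.96], [-0.34, 2.1], [-1.41, 1.46], [0.24, 2.44], [-1.37, 4.51], [0.17, 1.92], [-2.96, 2.96]. Speed limits (rad/s): [2.39, 2.39, 3.14, 3.14, 3.14, 3.14, 3.14].

INTERFACE

Orientations are given as a unit quaternion [w, x, y, z].
In Python, from station import bot, imaging gives the robot as it stands. The module is installed in compiled form; this text tells all that it offers.
- The arm moves only by the tool carry_out, never from a script. Its argument "targets" is one flat list of numbers, 5 for each row, row after row: the closure in counts, from 0 (fully open) to 255 (shut), then the shift along the world's x, y, z in mm, then the turn about the world's z in degrees. A call has 1 to 20 rows; each row shifts and turns the commanded pose from where the row before left it; what a row does not reach is not made up. A row lasts 1/10 s, in which the tool goes at most 50 mm and 8.59 degrees, less where a joint would pass 70% of its speed; a pose out of reach is approached as far as the arm can. A call is refused whole if a number of a shift passes 50 or a number of a turn 8.59, either way. A call with a gripper value outside its range is refused whole. The fingers move at their own pace and stop on an object; "newtons" is the grip in N (left out, the last holds). Time passes only in rows, so rows that do not move let the fingers close. It gives the time, the measured TCP pose, the force, the opening and the grip force at its end, in the units of the state.
- bot.get_obs(): the state, without advancing time (a new reading comes with each control period).
- imaging.read_camera(name): name is "side" or "top" or "wrist"; returns a dict with "frame" (384x512x3 uint8, red, green, blue), "fov_y" (degrees; the focal length in pixels is half the picture's height over the tangent of half this angle, whatever the lens; pixels are square), "cx", "cy" (the principal point, pixels), "pose" (4x4, takes a point from camera to world coordinates); the wrist camera has in their place "tool_from_camera" (4x4, takes a point from camera to tool coordinates, whose origin is the TCP and whose axes are the flange's). Camera axes: x right, y up, looking along -z (the intrinsics and any distortion apply to the point x, -y, -z); pixel columns grow to the right and rows downward; lengths in m; the calibration is good to about 2 mm. A picture is of the moment at which its call begins: read the wrist's pose just before it. There is no depth.
- bot.hand_in(): hands the job in; it is judged then, once.
The state is a dict: "t": time; "q": joint angles; "joint_vel": joint speeds; "joint_torque": joint torques, N m; "eef_pos": TCP position; "tool_rot": TCP orientation; "contact_force": force on the tool from outside, world axes, zero at the start; "torque": the same for the moment, N m; "gripper_width": opening from 0.0 (shut) to 1.0 (fully open); "grasp_force": force on a finger pad.
Only numpy, scipy, OpenCV 4.12 (cv2) and the standard library are available. Lean on these libraries where they do the work, as an engineer would, in place of code of your own. Each camera call takes 0.05 s, during which the arm holds its last target. There are 200 camera calls.

TASK

Set out the mending place for the next gold repair: stand the gold-seamed white cup in the middle of the turntable and the jar of gold powder on the bench midway between the mixing plate and the turntable. Stand the blue-capped resin bottle straight behind the middle of the mixing plate, with the red-capped hardener bottle level with it on its left and about 4 cm between the two, and the teal bottle of cleaning spirit straight behind the middle of the turntable, the bottles about 3 cm clear of the rim of the plate or turntable in front of them. Behind means on the side away from the robot and left means the robot's left; set everything down upright and gently without dropping it, and leave the silver powder, the clay-red cup and the stick pot where they are.

Things in the scene. Friction and masses are not known exactly. Their poses are not given: they have to be found in the camera images.
- plate: Round shallow brown wooden mixing plate, 140 mm across the rim, 12 mm high, smeared with gold lacquer and with a short stick lying in it. Fixed to the bench, never turned. Origin: centre of its underside, on the bench (z = 0). Axes: x points away from the robot (behind), y to the robot's left, z up.
- wheel: Decorating turntable (banding wheel): dark iron foot, round metal head 140 mm across with rings turned in it; the flat top is 50 mm above the bench. The foot is fixed to the bench; the head can spin freely about the upright axis. Origin: on that axis at bench height (z = 0). Axes: x points away from the robot (behind), y to the robot's left, z up.
- cup: White handleless tea cup with gold-filled crack lines inside and outside, 58 mm across, 70 mm high, straight walls above 30 mm, 4 mm thick; about 0.13 kg. Grip it across the outside at 35 to 55 mm height. Origin: centre of its underside, z up its axis; round, so its yaw means nothing.
- gold: Low jar of gold powder: gold-coloured body 43 mm across, black screw lid 46 mm across (from 34 to 50 mm height) with a gold disc on top; 50 mm high; about 0.07 kg. Origin: centre of its underside, z up its axis; round, so its yaw means nothing.
- resin: Cream squeeze bottle of resin with a BLUE nozzle cap and a blue stripe; body 40 mm across with straight sides up to 60 mm, 90 mm high with the nozzle; about 0.085 kg. Origin: centre of its underside, z up its axis; round, so its yaw means nothing.
- hardener: Cream squeeze bottle of hardener with a RED nozzle cap and a red stripe; its distance behind the plate is meant like the resin bottle's, side by side in one row; otherwise the same as the resin bottle (40 mm across, straight up to 60 mm, 90 mm high); about 0.085 kg. Origin: centre of its underside, z up its axis; round, so its yaw means nothing.
- spirit: Teal bottle of cleaning spirit with a white flip cap and white label; body 44 mm across with straight sides up to 74 mm, 105 mm high; about 0.12 kg. Origin: centre of its underside, z up its axis; round, so its yaw means nothing.
- silver: Bystander, leave alone: jar of silver powder, the same shape as the gold jar but with a silver-grey body and a silver-grey disc on its black lid; 46 mm across, 50 mm high. Origin: centre of its underside.
- plaincup: Bystander, leave alone: sound clay-red cup without gold lines, 58 mm across, 70 mm high. Origin: centre of its underside.
- stickpot: Bystander, leave alone: dark blue pot 69 mm across and 75 mm high with a teal band and a bunch of wooden stirring sticks standing up to 145 mm high. Origin: centre of its underside.
There are look-alikes about, which are no part of the job. Leave any green look-alike of the cup alone.

How it is judged:
By the outcome, as a careful person would: the job done as asked, in the order asked, and still so for the second after the job is handed in, with the robot touching nothing.
It also fails if it takes over 128 s, if anything falls off the work surface, if the arm or the gripper's body presses on something with over 40 N, if the wrist force passes 120 N, or if a joint passes its speed limit or range.

## Working session

There is one attempt and no reset: what is moved stays moved. The work goes in short steps, Python scripts to look and compute and a tool call to move; the robot and the scene stay as the last step left them, time stands still between calls to the robot, and variables do not carry over. Pictures are saved under pics/ and viewed, at most 17 in all, crops included, and the job is handed in when it is done.

Besides the shell and the picture viewer there is one more tool, called by a JSON object that holds its "method" and its "body", one argument or row to a line. carry_out: Moves the arm, as the interface text tells. Its arguments: {"type":"object","properties":{"targets":{"type":"array","items":{"type":"number"}},"newtons":{"type":"number"}},"required":["targets"]}

```bash
mkdir -p pics
cat > h.py <<'E'
import numpy as np, cv2
from station import bot, imaging
def cam(n):
    o=bot.get_obs(); c=imaging.read_camera(n); return c,o
E
python3 - <<'E'
from h import *
for n in("side","top","wrist"):
    c,o=cam(n); cv2.imwrite(f"pics/{n}0.png",cv2.resize(c["frame"],(800,600),interpolation=cv2.INTER_CUBIC)[:,:,::-1])
    print({k:v for k,v in c.items() if k!="frame"})
print(o, bot.grip_point_offset)
E
```

```text
{'fov_y': 54.59911101216021, 'cx': 259.2775002868223, 'cy': 187.51098457591567, 'pose': array([[ 7.94078589e-01,  3.19027158e-01, -5.17359515e-01,
        -3.24717647e-02],
       [-6.07815038e-01,  4.17175218e-01, -6.75666869e-01,
        -7.48739954e-01],
       [ 2.73487184e-04,  8.50991487e-01,  5.25179412e-01,
         5.96392504e-01],
       [ 0.00000000e+00,  0.00000000e+00,  0.00000000e+00,
         1.00000000e+00]])}
{'fov_y': 54.71878107034584, 'cx': 262.108226814034, 'cy': 195.74680367096255, 'pose': array([[-0.00515002,  0.99281373, -0.11955908,  0.41033342],
       [-0.99970109, -0.00796916, -0.02311335, -0.01407046],
       [-0.02390004,  0.11940431,  0.99255801,  1.14110092],
       [ 0.        ,  0.        ,  0.        ,  1.        ]])}
{'fov_y': 68.83929919877464, 'cx': 258.6023205459358, 'cy': 192.40733083226266, 'tool_from_camera': array([[-2.64146265e-04,  9.63435675e-01,  2.67939602e-01,
         6.65355043e-02],
       [ 9.99999943e-01,  3.11262657e-04, -1.33370723e-04,
         4.09220922e-05],
       [-2.11893705e-04,  2.67939552e-01, -9.63435702e-01,
        
[... 158 characters left out ...]
2233727,  1.55638174, -0.01151339,
        1.10930287, -0.08308692]), 'joint_vel': array([-4.01527075e-04, -2.35795707e-03, -2.65136705e-04, -3.47835877e-03,
       -3.33663511e-05, -1.59236506e-03, -3.21930752e-04]), 'joint_torque': array([ 5.17647219e-03, -5.97760391e+01,  1.61399178e+00, -2.81958371e+01,
        1.28871875e-02,  5.02173658e-03, -5.79209683e-06]), 'eef_pos': array([0.30168408, 0.60314592, 0.19539841]), 'tool_rot': array([-1.41213206e-04,  2.29802305e-01,  9.73236959e-01, -8.37996627e-04]), 'contact_force': array([ 0.46421994,  0.27128653, -0.99162849]), 'torque': array([ 0.0154731 , -0.01961021, -0.01769681]), 'grasp_force': 0.0, 'gripper_width': 1.0035828576597403} 0.0187
```

View pics/top0.png

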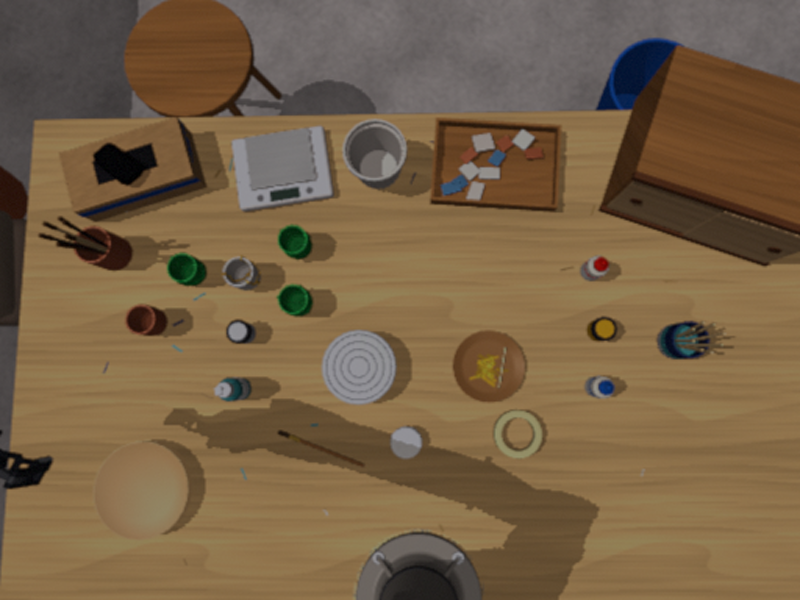

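View pics/side0.png

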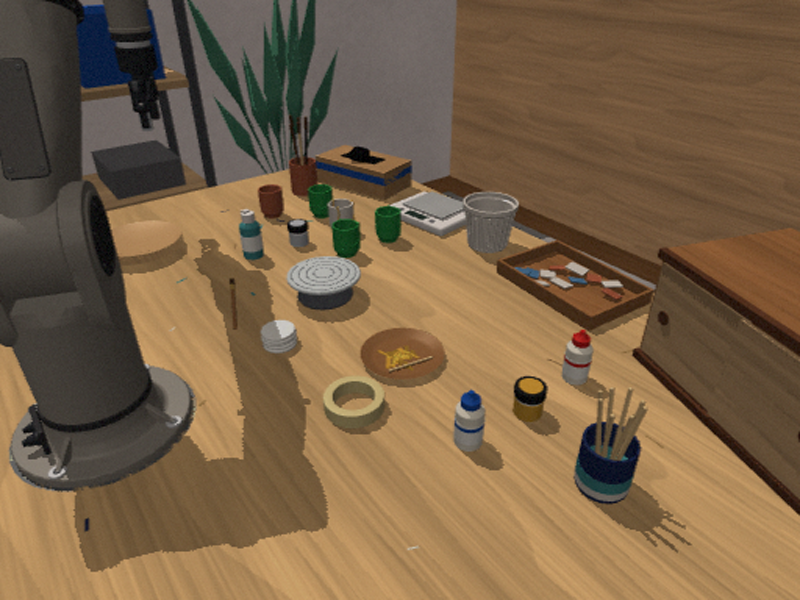

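Top view (800x600): candidates for the white cup are the gold-seamed white cup (240,272), the green look-alikes (186,268), (294,241) and (294,300), and the clay-red cup (146,320). For the gold jar they are the jar with the gold disc (603,328), silver (239,331) and the white disc stack (406,442). The bottles are blue/resin (601,387), red/hardener (598,266) and teal/spirit (230,389). The wheel is at (359,367) and the plate at (489,366). In the side view these are the cup (341,206), gold (530,387), resin tip (470,398), hardener tip (580,337), spirit (248,214), wheel (324,274) and plate (403,352).

```bash
cat >> h.py <<'E'
from scipy.spatial.transform import Rotation as Ro
def pose(c,o):
    if "pose" in c: return c["pose"]
    T=np.eye(4); w,x,y,z=o["tool_rot"]; T[:3,:3]=Ro.from_quat([x,y,z,w]).as_matrix(); T[:3,3]=o["eef_pos"]
    return T@c["tool_from_camera"]
def ray(c,P,uv):
    f=192/np.tan(np.radians(c["fov_y"]/2))
    d=P[:3,:3]@np.array([(uv[0]-c["cx"])/f,-(uv[1]-c["cy"])/f,-1]); return P[:3,3],d/np.linalg.norm(d)
def atz(c,P,uv,z):
    p,d=ray(c,P,uv); return p+d*(z-p[2])/d[2]
def tri(r):
    A=sum(np.eye(3)-np.outer(d,d) for p,d in r); b=sum((np.eye(3)-np.outer(d,d))@p for p,d in r)
    X=np.linalg.solve(A,b); return X,[np.linalg.norm(np.cross(X-p,d)) for p,d in r]
def proj(c,P,X):
    f=192/np.tan(np.radians(c["fov_y"]/2)); q=P[:3,:3].T@(np.asarray(X)-P[:3,3])
    return np.array([c["cx"]+f*q[0]/-q[2], c["cy"]-f*q[1]/-q[2]])
E
python3 - <<'E'
from h import *
t,_=cam("top"); s,_=cam("side")
g=lambda p:(np.array(p)+.5)/1.5625-.5
D=dict(cup=((239,270),(341,206)),gold=((603,328),(530,381)),resin=((606,386),(471,395)),hardener=((601,264),(581,334)),spirit=((223,390),(248,212)),wheel=((359,367),(324,273)),plate=((489,366),(403,354)),silver=((239,331),(298,225)))
for k,(a,b) in D.items():
    X,e=tri([ray(t,t["pose"],g(a)),ray(s,s["pose"],g(b))]); print(k,X.round(4),np.round(e,4), np.hypot(*X[:2]).round(3))
# close crop of cup area + right group at 4x from top
f=t["frame"]; A=f[145:265,70:170]; B=f[145:265,355:455]
cv2.imwrite("pics/crop.png",cv2.resize(np.hstack([A,B]),None,fx=4,fy=4,interpolation=cv2.INTER_CUBIC)[:,:,::-1])
E
```

```text
cup [0.6117 0.3368 0.0606] [0.0009 0.0009] 0.698
gold [ 0.4973 -0.3489  0.0548] [0.0001 0.0001] 0.608
resin [ 0.3898 -0.3408  0.0809] [0.001 0.001] 0.518
hardener [ 0.6132 -0.342   0.0825] [0.0001 0.0001] 0.702
spirit [0.3882 0.3443 0.1026] [0.0012 0.0012] 0.519
wheel [0.4278 0.1072 0.0494] [0.0003 0.0003] 0.441
plate [ 0.4285 -0.1405  0.0077] [0.0002 0.0002] 0.451
silver [0.4973 0.338  0.0442] [0.0001 0.0001] 0.601
```

View pics/crop.png

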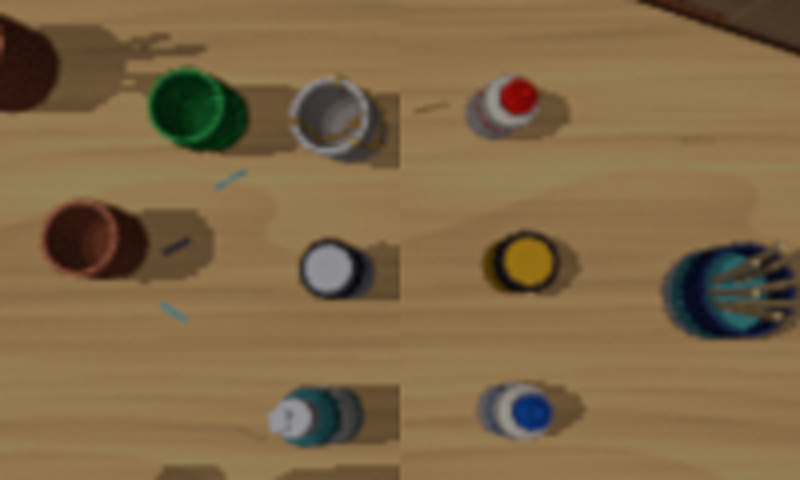

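The crop shows the white cup with gold seams at crop (333,117). It also shows the jar with the gold disc (525,260), the red (518,97) and blue (532,411) nozzles and the teal bottle (300,415), so the choices are confirmed. Next I go above the cup.

{"method": "carry_out", "body": {
  "targets": [0,26,-22,-3,-5.3,0,26,-22,-3,-5.3,0,26,-22,-3,-5.3,0,26,-22,-3,-5.3,0,26,-22,-3,-5.3,0,26,-22,-3,-5.3,0,26,-22,-3,-5.3,0,26,-22,-3,-5.3,0,26,-22,-3,-5.3,0,26,-22,-3,-5.3,0,26,-22,-3,-5.3,0,26,-22,-3,-5.3,0,0,0,0,0,0,0,0,0,0],
  "newtons": 30
}}

```text
t: 1.65
eef_pos: [0.6143, 0.3388, 0.1599]
tool_rot: [0.0, 0.709, 0.706, -0.0]
contact_force: [0.2, 0.2, 0.6]
gripper_width: 1.0
grasp_force: 0.0
```

Run:
```python
from h import *
c,o=cam("wrist"); P=pose(c,o); np.set_printoptions(precision=4,suppress=True)
print(o["eef_pos"],o["tool_rot"],o["q"],P[:3,3],proj(c,P,[.6117,.3368,.07]))
cv2.imwrite("pics/w1.png",c["frame"][:,:,::-1])
```

```text
[0.6143 0.3388 0.1599] [ 0.      0.7086  0.7056 -0.0003] [-0.82    0.5705  0.3402  1.5365 -0.2065  1.0708 -0.4345] [0.616  0.4062 0.3366] [254.759  187.6301]
```

View pics/w1.png

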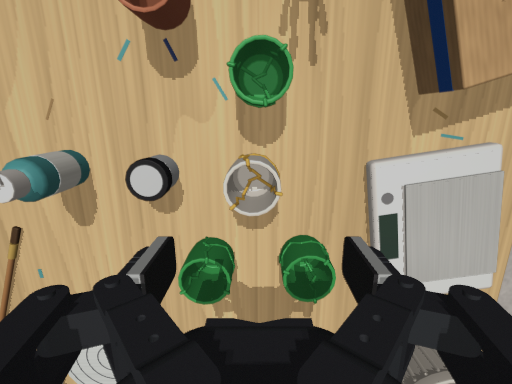

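The wrist view shows the gold-seamed cup with its rim centre near (252.5,187), as predicted, and the greens at (262,70), (207,270) and (307,268), clear of the fingers.

Run:
```python
from h import *
c,o=cam("wrist"); P=pose(c,o); t,_=cam("top")
print(atz(c,P,(252.5,186.5),.07).round(4), atz(t,t["pose"],(153.0,172.7),.07).round(4), tri([ray(c,P,(252.5,186.5)),ray(t,t["pose"],(153.0,172.7))]), o["eef_pos"])
```

```text
[0.6085 0.3396 0.07  ] [0.6104 0.3326 0.07  ] (array([0.61022731, 0.33636932, 0.06047447]), [np.float64(0.002104318155318825), np.float64(0.002104318155318636)]) [0.61337893 0.34033358 0.16002294]
```

{"method": "carry_out", "body": {
  "targets": [0,-4,-2,-20,0,0,0,0,-25,0,0,0,0,-25,0,0,0,0,-25,0,0,0,0,-20,0,0,0,0,-12,0,0,0,0,-7,0,0,0,0,0,0,0,0,0,0,0,255,0,0,0,0,255,0,0,0,0,255,0,0,0,0,255,0,0,0,0,255,0,0,0,0,255,0,0,0,0,255,0,0,0,0],
  "newtons": 30
}}

```text
t: 3.4
eef_pos: [0.6104, 0.3384, 0.0279]
tool_rot: [-0.0, 0.708, 0.706, 0.001]
contact_force: [-2.0, 0.2, 6.0]
gripper_width: 0.653
grasp_force: 30.6
```

{"method": "carry_out", "body": {
  "targets": [255,0,0,5,0,255,0,0,15,0,255,0,0,30,0,255,0,0,40,0,255,0,0,40,0,255,0,0,20,0,255,0,0,0,0,255,0,0,0,0]
}}

```text
t: 4.2
eef_pos: [0.6099, 0.3376, 0.1767]
tool_rot: [-0.0, 0.708, 0.706, 0.0]
contact_force: [-0.3, 0.1, -2.3]
gripper_width: 0.646
grasp_force: 32.2
```

Run:
```python
from h import *
c,o=cam("wrist"); P=pose(c,o)
print(o["eef_pos"],o["gripper_width"],o["contact_force"]); e=o["eef_pos"]
print(proj(c,P,e+[0,0,.042]),proj(c,P,e+[.029,0,.042]),proj(c,P,e+[0,-.029,.042]),proj(c,P,e+[0,.029,.042]))
cv2.imwrite("pics/w2.png",c["frame"][:,:,::-1])
```

```text
[0.60986218 0.33760779 0.17673052] 0.6460894833447498 [-0.30318867  0.11599631 -2.34106953]
[256.27686713 246.96079624] [311.25215109 246.78998934] [256.57186072 294.55790199] [255.9491818  194.08888819]
```

View pics/w2.png

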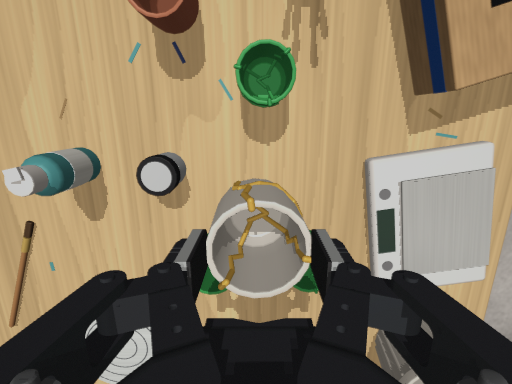

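The cup is held level and centred, with its rim centre at (260,248) against (256,247) predicted. Next I refine the wheel and plate centres by circle fits.

```bash
cat >> h.py <<'E'
def circ(c,P,mask,z,box):
    m=np.zeros_like(mask); x0,x1,y0,y1=box; m[y0:y1,x0:x1]=mask[y0:y1,x0:x1]
    m=cv2.morphologyEx(m,cv2.MORPH_CLOSE,np.ones((5,5),np.uint8))
    k=max(cv2.findContours(m,cv2.RETR_EXTERNAL,cv2.CHAIN_APPROX_NONE)[0],key=cv2.contourArea)
    k=cv2.convexHull(k)[:,0,:].astype(float)
    p=np.array([atz(c,P,u,z)[:2] for u in k]); ctr,(w,h),_=cv2.fitEllipse((p*1e4).astype(np.float32))
    return np.array(ctr)/1e4,w/2e4,h/2e4
E
python3 - <<'E'
from h import *
for n,bw,bp in(("top",(200,262,205,268),(282,345,205,265)),("side",(180,235,160,184),(225,290,205,250))):
    c,o=cam(n); f=c["frame"]; hsv=cv2.cvtColor(f,cv2.COLOR_RGB2HSV); P=c["pose"]
    mw=((hsv[...,1]<50)&(hsv[...,2]>70)).astype(np.uint8)*255
    print(n,"wheel",circ(c,P,mw,.05,bw))
    i=(246,234) if n=="top" else (207,175)
    print(hsv[225:245:6,285:300:5][...,:].reshape(-1,3).tolist() if n=="top" else "")
    mp=((hsv[...,0]<14)&(hsv[...,1]>90)).astype(np.uint8)*255
    print(n,"plate",circ(c,P,mp,.012,bp), (mp>0)[bp[2]:bp[3],bp[0]:bp[1]].mean())
E
```

```text
top wheel (array([0.42833521, 0.10823298]), 0.06948261108398437, 0.06977792358398438)
[[17, 118, 151], [17, 121, 147], [13, 164, 76], [17, 118, 151], [15, 144, 115], [14, 155, 105], [18, 114, 156], [16, 136, 122], [14, 158, 105], [17, 119, 154], [17, 118, 155], [15, 167, 98]]
top plate (array([ 0.43054771, -0.13971525]), 0.06104957275390625, 0.066601611328125) 0.0962962962962963
side wheel (array([0.42481519, 0.10370178]), 0.06887897338867187, 0.07216114501953125)

side plate (array([ 0.42780186, -0.13861116]), 0.06684237060546876, 0.06791599731445312) 0.1788034188034188
```

{"method": "carry_out", "body": {
  "targets": [255,-18,-32,0,0,255,-18,-32,0,0,255,-18,-32,0,0,255,-18,-32,0,0,255,-18,-32,0,0,255,-18,-32,0,0,255,-18,-32,0,0,255,-18,-32,0,0,255,-18,-32,0,0,255,-18,-32,0,0,255,0,0,0,0,255,0,0,0,0]
}}

```text
t: 5.55
eef_pos: [0.4293, 0.0172, 0.1758]
tool_rot: [-0.0, 0.709, 0.705, -0.0]
contact_force: [0.2, 0.4, -1.1]
gripper_width: 0.643
grasp_force: 32.3
```

Run:
```python
from h import *
c,o=cam("wrist"); P=pose(c,o); f=c["frame"]; hsv=cv2.cvtColor(f,cv2.COLOR_RGB2HSV)
u=proj(c,P,[.4275,.1065,.05]); print(o["eef_pos"],o["q"].round(2),u)
mw=((hsv[...,1]<50)&(hsv[...,2]>70)).astype(np.uint8)*255
x,y=u.astype(int); b=(x-125,x+125,max(0,y-120),y+105)
print(circ(c,P,mw,.05,b))
g=f.copy(); cv2.rectangle(g,(b[0],b[2]),(b[1],b[3]),(255,0,0)); g[mw>0]=g[mw>0]//2
cv2.imwrite("pics/w3.png",g[:,:,::-1])
```

```text
[0.42928815 0.01722626 0.17583345] [-0.62  0.08  0.47  2.16 -0.05  0.91 -0.13] [255.37588066  92.16975512]
(array([0.42874917, 0.10816737]), 0.06894512329101563, 0.0690156494140625)
```

View pics/w3.png

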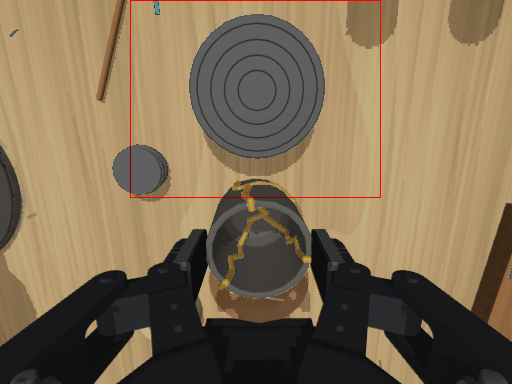

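The wheel is seen cleanly at centre (257,89), a circle of radius 69 mm at (0.4287, 0.1082), which agrees with the top camera.

{"method": "carry_out", "body": {
  "targets": [255,0,20,0,0,255,-1,30,0,0,255,0,26,0,0,255,0,15,0,0,255,0,0,-15,0,255,0,0,-25,0,255,0,0,-25,0,255,0,0,-15,0,255,0,0,-8,0,255,0,0,-4,0,255,0,0,0,0,255,0,0,0,0]
}}

```text
t: 6.8
eef_pos: [0.4295, 0.1091, 0.0848]
tool_rot: [0.0, 0.708, 0.706, 0.001]
contact_force: [0.1, 0.0, -1.4]
gripper_width: 0.65
grasp_force: 32.3
```

{"method": "carry_out", "body": {
  "targets": [255,0,0,-1,0,255,0,0,-1,0,255,0,0,-1,0,255,0,0,0,0,255,0,0,0,0]
}}

```text
t: 7.3
eef_pos: [0.429, 0.1087, 0.0813]
tool_rot: [0.0, 0.708, 0.706, 0.0]
contact_force: [-0.1, 0.4, -0.6]
gripper_width: 0.652
grasp_force: 32.3
```

{"method": "carry_out", "body": {
  "targets": [255,0,0,-1,0,255,0,0,-1,0,255,0,0,0,0,255,0,0,0,0]
}}

```text
t: 7.7
eef_pos: [0.4289, 0.1087, 0.0793]
tool_rot: [-0.0, 0.708, 0.706, -0.0]
contact_force: [-0.6, -0.1, -0.9]
gripper_width: 0.651
grasp_force: 32.3
```

{"method": "carry_out", "body": {
  "targets": [255,0,0,-1,0,255,0,0,0,0,255,0,0,0,0]
}}

```text
t: 8.0
eef_pos: [0.4289, 0.1087, 0.0783]
tool_rot: [-0.0, 0.708, 0.706, -0.0]
contact_force: [0.0, 0.5, -1.4]
gripper_width: 0.646
grasp_force: 32.3
```

{"method": "carry_out", "body": {
  "targets": [255,0,0,-1,0,255,0,0,0,0,255,0,0,0,0]
}}

```text
t: 8.3
eef_pos: [0.429, 0.1089, 0.0778]
tool_rot: [-0.0, 0.708, 0.706, 0.0]
contact_force: [-2.3, -1.0, 6.3]
gripper_width: 0.652
grasp_force: 33.3
```

{"method": "carry_out", "body": {
  "targets": [200,0,0,0,0,130,0,0,0,0,60,0,0,0,0,0,0,0,0,0,0,0,0,0,0,0,0,0,0,0,0,0,0,5,0,0,0,0,20,0,0,0,0,35,0,0,0,0,38,0]
}}

```text
t: 9.3
eef_pos: [0.4282, 0.1082, 0.1762]
tool_rot: [-0.0, 0.708, 0.706, -0.001]
contact_force: [1.0, 1.2, -0.7]
gripper_width: 0.998
grasp_force: 0.0
```

{"method": "carry_out", "body": {
  "targets": [0,0,-20,0,0,0,0,-40,0,0,0,0,-40,0,0,0,0,-40,0,0,0,0,-40,0,0,0,0,-40,0,0,0,0,-40,0,0,0,0,-40,0,0,0,0,-30,0,0,0,0,-20,0,0,0,0,0,0,0,0,0,0,0,0]
}}

```text
t: 10.5
eef_pos: [0.4287, -0.2411, 0.1753]
tool_rot: [-0.0, 0.709, 0.706, 0.0]
contact_force: [-0.5, 0.3, -0.2]
gripper_width: 1.002
grasp_force: 0.0
```

Run:
```python
from h import *
c,o=cam("wrist"); P=pose(c,o); f=c["frame"]; hsv=cv2.cvtColor(f,cv2.COLOR_RGB2HSV)
u=proj(c,P,[.429,-.139,.012]); print(o["eef_pos"],u)
for k,v in dict(resin=(.39,-.341,.085),gold=(.4973,-.349,.05),hard=(.613,-.342,.085)).items(): print(k,proj(c,P,v))
mw=((hsv[...,1]>125)&(hsv[...,2]>40)).astype(np.uint8)*255
x,y=u.astype(int); b=(x-90,x+90,max(0,y-85),y+85)
print(circ(c,P,mw,.012,b))
g=f.copy(); cv2.rectangle(g,(b[0],b[2]),(b[1],b[3]),(255,0,0)); g[mw>0]=g[mw>0]//2
cv2.imwrite("pics/w4.png",g[:,:,::-1])
```

```text
[ 0.42873763 -0.24112399  0.17532227] [257.48852245  82.73654352]
resin [221.99781015 275.62266485]
gold [314.91500733 265.11441809]
hard [428.89160278 275.76244222]
(array([ 0.42920986, -0.13906013]), 0.0684499267578125, 0.06865726318359375)
```

View pics/w4.png

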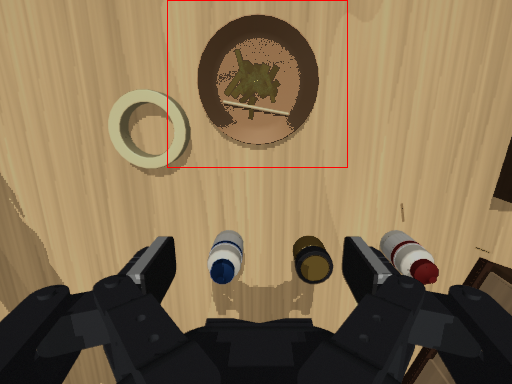

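The plate is cleanly fitted: centre about (258,80), radius 68.5 mm, at (0.4292,-0.1391). The gold lid is at (315,266), the blue tip at (222,270) and the red tip at (426,271), all near the predictions.

Run:
```python
from h import *
np.set_printoptions(precision=4,suppress=True)
c,o=cam("wrist"); P=pose(c,o); t,_=cam("top"); H=lambda f:cv2.cvtColor(f,cv2.COLOR_RGB2HSV)
def blob(f,kind,box):
    x0,x1,y0,y1=box; h=H(f)[y0:y1,x0:x1].astype(int); hh,s,v=h[...,0],h[...,1],h[...,2]
    m={'b':(abs(hh-110)<15)&(s>150)&(v>60),'r':((hh<6)|(hh>174))&(s>170)&(v>70),'g':(abs(hh-23)<6)&(s>190)&(v>90)}[kind].astype(np.uint8)
    n,l,st,ce=cv2.connectedComponentsWithStats(m); i=1+st[1:,4].argmax(); return ce[i]+[x0,y0],st[i]
for k,bw,bt,z in(('g',(285,345,225,290),(370,400,195,225),.05),('b',(195,250,225,295),(370,400,235,262),.083),('r',(390,445,225,295),(370,400,155,185),.083)):
    a,s1=blob(c["frame"],k,bw); b,s2=blob(t["frame"],k,bt)
    print(k,a,s1,b,s2,atz(c,P,a,z),atz(t,t["pose"],b,z),tri([ray(c,P,a),ray(t,t["pose"],b)])[0])
```

```text
Traceback (most recent call last):
ValueError: attempt to get argmax of an empty sequence
```

```bash
cat > b.py <<'E'
from h import *
np.set_printoptions(precision=4,suppress=True)
def blob(f,kind,box):
    x0,x1,y0,y1=box; h=cv2.cvtColor(f,cv2.COLOR_RGB2HSV)[y0:y1,x0:x1].astype(int); hh,s,v=h[...,0],h[...,1],h[...,2]
    m={'b':(abs(hh-110)<15)&(s>150)&(v>50),'r':((hh<6)|(hh>174))&(s>170)&(v>60),'g':(abs(hh-22)<6)&(s>170)&(v>70),'w':(s<40)&(v>130)}[kind].astype(np.uint8)
    n,l,st,ce=cv2.connectedComponentsWithStats(m); i=1+st[1:,4].argmax(); return ce[i]+[x0,y0],st[i]
E
python3 - <<'E'
from b import *
c,o=cam("wrist"); P=pose(c,o); t,_=cam("top")
print(cv2.cvtColor(c["frame"],cv2.COLOR_RGB2HSV)[266,315],cv2.cvtColor(t["frame"],cv2.COLOR_RGB2HSV)[210,386])
for k,bw,bt,z in(('g',(285,345,225,290),(370,400,195,225),.05),('b',(195,250,225,295),(370,400,235,262),.083),('r',(390,445,225,295),(370,400,155,185),.083)):
  try:
    a,s1=blob(c["frame"],k,bw); b,s2=blob(t["frame"],k,bt)
    print(k,a,s1,b,s2,atz(c,P,a,z),atz(t,t["pose"],b,z),tri([ray(c,P,a),ray(t,t["pose"],b)])[0])
  except Exception as e: print(k,e)
E
```

```text
[ 21 166 184] [110  43  18]
g [305.2717 244.4189] [  8  12  31  22 265] [381.6667 207.3333] [11 12  2  2  3] [ 0.4852 -0.3202  0.05  ] [ 0.5048 -0.3388  0.05  ] [ 0.511  -0.3766 -0.07  ]
b attempt to get argmax of an empty sequence
r [423.5801 272.426 ] [ 20  36  28  25 493] [384.3091 168.6182] [10 10  9  8 55] [ 0.6086 -0.3374  0.083 ] [ 0.6135 -0.3413  0.083 ] [ 0.6158 -0.3445  0.0718]
```

{"method": "carry_out", "body": {
  "targets": [0,20,-30,0,0,0,28,-45,0,0,0,20,-33,0,0,0,0,0,-25,0,0,0,0,-35,0,0,0,0,-35,0,0,0,0,-25,0,0,0,0,-18,0,0,0,0,-10,0,0,0,0,-4,0,0,0,0,0,0,255,0,0,0,0,255,0,0,0,0,255,0,0,0,0,255,0,0,0,0,255,0,0,0,0,255,0,0,0,0,255,0,0,0,0],
  "newtons": 25
}}

```text
t: 12.55
eef_pos: [0.4953, -0.3467, 0.0233]
tool_rot: [-0.0, 0.708, 0.706, 0.0]
contact_force: [-0.3, -0.2, 1.6]
gripper_width: 0.001
grasp_force: 0.0
```

Run:
```python
from h import *
a,o=cam("wrist"); b,_=cam("side")
A=cv2.resize(a["frame"],(400,300)); B=cv2.resize(b["frame"][180:330,250:450],(400,300))
cv2.imwrite("pics/w5.png",np.hstack([A,B])[:,:,::-1]); print(o["eef_pos"],o["gripper_width"])
```

```text
[ 0.4953385  -0.34673885  0.02329082] 0.0006123522015668671
```

View pics/w5.png

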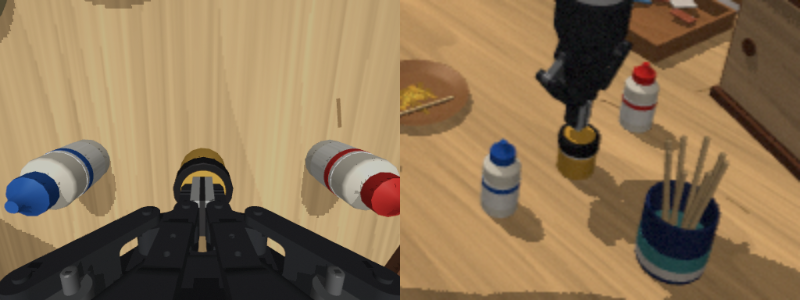

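Run:
```python
from h import *
a,o=cam("wrist"); b,_=cam("side"); e=o["eef_pos"]; P=pose(a,o)
print("tcp side",proj(b,b["pose"],e),"tcp wrist",proj(a,P,e), "lidaxis wrist",proj(a,P,[e[0],e[1],.05]))
A=cv2.resize(a["frame"][170:270,190:330],(560,400),interpolation=cv2.INTER_CUBIC)
B=cv2.resize(b["frame"][220:280,320:356],(240,400),interpolation=cv2.INTER_CUBIC)
cv2.imwrite("pics/w6.png",np.hstack([A,B])[:,:,::-1])
```

```text
tcp side [336.1021692  254.20397164] tcp wrist [256.77861959 218.50987394] lidaxis wrist [256.46771289 234.98540931]
```

View pics/w6.png

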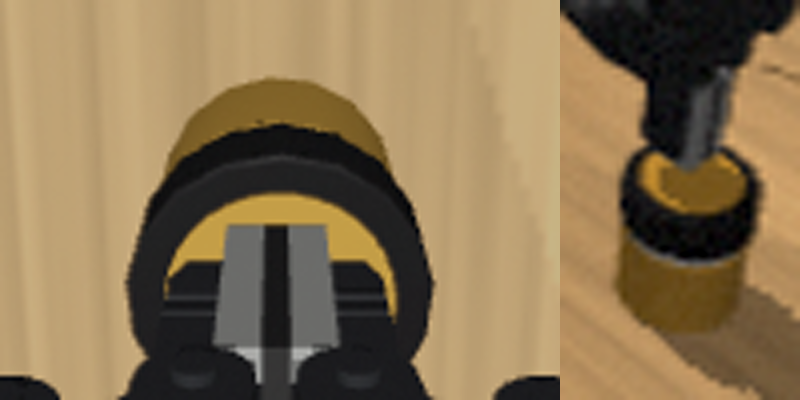

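The picture shows the shut fingers drawn passing through the lid disc, with the jar upright and no contact force. So nothing is gripped. I'll rise gently and watch the force and the jar.

{"method": "carry_out", "body": {
  "targets": [255,0,0,3,0,255,0,0,5,0,255,0,0,10,0,255,0,0,20,0,255,0,0,30,0,255,0,0,30,0,255,0,0,30,0,0,0,0,20,0,0,0,0,0,0,0,0,0,0,0,0,0,0,0,0]
}}

```text
t: 13.85
eef_pos: [0.4948, -0.3462, 0.1706]
tool_rot: [-0.001, 0.708, 0.706, -0.0]
contact_force: [-0.7, 0.2, -0.7]
gripper_width: 0.683
grasp_force: 0.0
```

Run:
```python
from h import *
a,o=cam("wrist"); b,_=cam("side"); t,_=cam("top"); P=pose(a,o); print(o["eef_pos"],o["gripper_width"],proj(a,P,[.497,-.349,.05]),proj(b,b["pose"],[.497,-.349,.05]))
A=cv2.resize(a["frame"],(533,400),interpolation=cv2.INTER_CUBIC)
B=cv2.resize(b["frame"][200:300,310:376],(264,400),interpolation=cv2.INTER_CUBIC)
cv2.imwrite("pics/w7.png",np.hstack([A,B])[:,:,::-1])
```

```text
[ 0.49484823 -0.34619548  0.17059546] 0.6831597644786646 [259.63982549 181.39541218] [338.66025143 245.39359478]
```

View pics/w7.png

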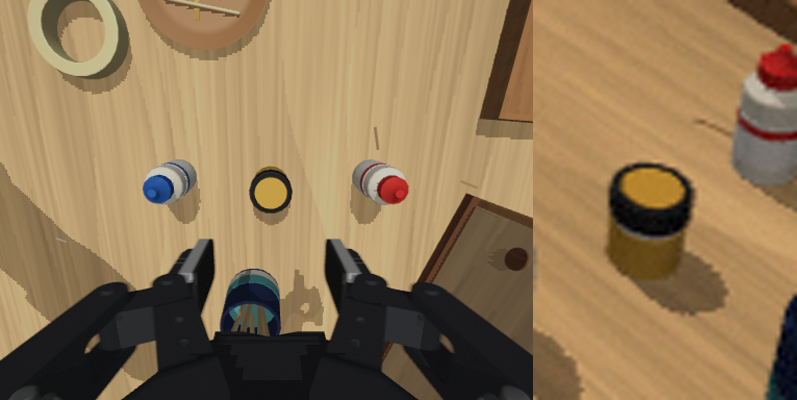

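The jar still stands upright at wrist (259,183), exactly as measured. I'll retry lower on the body and close in stages.

{"method": "carry_out", "body": {
  "targets": [0,2,-2,0,0,0,0,0,-30,0,0,0,0,-40,0,0,0,0,-35,0,0,0,0,-25,0,0,0,0,-17,0,0,0,0,-8,0,0,0,0,-6,0,0,0,0,0,0,90,0,0,0,0,100,0,0,0,0,100,0,0,0,0,100,0,0,0,0],
  "newtons": 25
}}

```text
t: 15.3
eef_pos: [0.4977, -0.3488, 0.0108]
tool_rot: [0.0, 0.708, 0.706, 0.0]
contact_force: [-0.0, -0.1, 0.3]
gripper_width: 0.61
grasp_force: 0.0
```

{"method": "carry_out", "body": {
  "targets": [115,0,0,0,0,120,0,0,0,0,125,0,0,0,0,130,0,0,0,0,135,0,0,0,0,135,0,0,0,0]
}}

```text
t: 15.9
eef_pos: [0.4974, -0.3489, 0.0108]
tool_rot: [0.0, 0.708, 0.706, 0.0]
contact_force: [-1.9, 0.6, 5.8]
gripper_width: 0.513
grasp_force: 24.6
```

It holds now: opening 43.6 mm, which is the jar's body. Lift.

{"method": "carry_out", "body": {
  "targets": [150,0,0,0,0,150,0,0,3,0,150,0,0,7,0,150,0,0,15,0,150,0,0,30,0,150,0,0,30,0,150,0,0,25,0,150,0,0,10,0,150,0,0,0,0]
}}

```text
t: 16.8
eef_pos: [0.4983, -0.3493, 0.1322]
tool_rot: [0.002, 0.708, 0.706, 0.001]
contact_force: [0.0, -0.0, -0.8]
gripper_width: 0.51
grasp_force: 25.7
```

Run:
```python
from b import *
c,o=cam("wrist"); P=pose(c,o); e=o["eef_pos"]; print(e,o["gripper_width"],o["grasp_force"])
a,s=blob(c["frame"],'g',(200,320,190,330)); print(a,s,proj(c,P,e+[0,0,.039]))
```

```text
[ 0.4983 -0.3493  0.1322] 0.5104762284536732 25.708504021167755
[258.5165 201.0815] [ 30   2  58  24 577] [256.5246 244.5431]
```

{"method": "carry_out", "body": {
  "targets": [150,-4,20,0,0,150,-8,38,0,0,150,-8,38,0,0,150,-8,38,0,0,150,-8,38,0,0,150,-8,38,0,0,150,-8,38,0,0,150,-8,38,0,0,150,-6,30,0,0,150,-3,18,0,0,150,0,0,0,0,150,0,0,-25,0,150,0,0,-40,0,150,0,0,-30,0,150,0,0,-14,0,150,0,0,-6,0,150,0,0,-3,0,150,0,0,0,0,150,0,0,0,0]
}}

```text
t: 18.75
eef_pos: [0.429, -0.0149, 0.0129]
tool_rot: [0.0, 0.708, 0.706, 0.001]
contact_force: [0.6, -0.1, -0.0]
gripper_width: 0.51
grasp_force: 25.8
```

{"method": "carry_out", "body": {
  "targets": [150,0,-1,-1,0,150,0,0,0,0,150,0,0,-1,0,150,0,0,0,0]
}}

```text
t: 19.15
eef_pos: [0.4287, -0.0156, 0.0107]
tool_rot: [0.0, 0.708, 0.706, 0.0]
contact_force: [-1.4, 1.1, 6.3]
gripper_width: 0.506
grasp_force: 26.8
```

{"method": "carry_out", "body": {
  "targets": [150,0,0,-0.5,0,150,0,0,0,0,150,0,0,0,0]
}}

```text
t: 19.45
eef_pos: [0.4287, -0.0156, 0.0106]
tool_rot: [-0.0, 0.708, 0.706, 0.001]
contact_force: [-3.8, -0.5, 13.1]
gripper_width: 0.512
grasp_force: 27.9
```

{"method": "carry_out", "body": {
  "targets": [130,0,0,0.5,0,110,0,0,0,0,60,0,0,0,0,0,0,0,0,0,0,0,0,0,0,0,0,0,5,0,0,0,0,15,0,0,0,0,40,0,0,0,0,50,0,0,0,0,50,0]
}}

```text
t: 20.45
eef_pos: [0.4275, -0.0165, 0.1718]
tool_rot: [-0.0, 0.709, 0.706, -0.001]
contact_force: [0.7, 0.8, 0.2]
gripper_width: 0.999
grasp_force: 0.0
```

{"method": "carry_out", "body": {
  "targets": [0,-2,-20,0,0,0,-4,-40,0,0,0,-5,-40,0,0,0,-5,-40,0,0,0,-5,-40,0,0,0,-5,-40,0,0,0,-5,-40,0,0,0,-5,-35,0,0,0,-3,-20,0,0,0,0,-10,0,0,0,0,0,0,0,0,0,0,0,0]
}}

```text
t: 21.65
eef_pos: [0.3897, -0.3396, 0.1702]
tool_rot: [-0.0, 0.708, 0.706, 0.0]
contact_force: [-0.7, 0.1, -0.2]
gripper_width: 1.001
grasp_force: 0.0
```

Run:
```python
from b import *
c,o=cam("wrist"); P=pose(c,o); e=o["eef_pos"]; print(e,o["gripper_width"],proj(c,P,[.39,-.341,.085]))
a,s=blob(c["frame"],'b',(200,310,120,240)); print(a,s,atz(c,P,a,.08),atz(c,P,a,.085))
f=c["frame"]; cv2.imwrite("pics/w8.png",f[:,:,::-1])
t,_=cam("top"); cv2.imwrite("pics/t8.png",t["frame"][:,:,::-1])
```

```text
[ 0.3897 -0.3396  0.1702] 1.0010225476830532 [257.7525 188.4143]
[256.302  187.4954] [ 44  54  26  27 543] [ 0.3886 -0.3414  0.08  ] [ 0.3886 -0.3401  0.085 ]
```

View pics/w8.png

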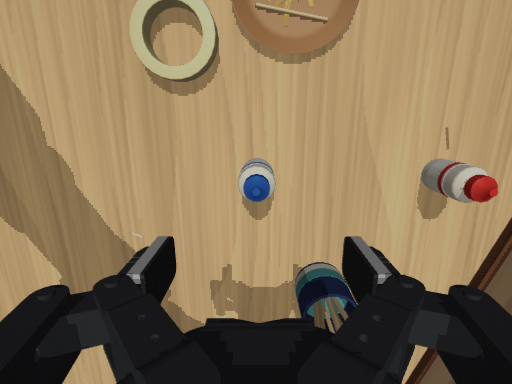

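The resin's blue cap is at (256,187), within 1-2 mm of the prediction.

{"method": "carry_out", "body": {
  "targets": [0,-1,-1,-20,0,0,0,0,-30,0,0,0,0,-35,0,0,0,0,-30,0,0,0,0,-17,0,0,0,0,-9,0,0,0,0,-3,0,0,0,0,0,0,100,0,0,0,0,115,0,0,0,0,120,0,0,0,0,125,0,0,0,0,135,0,0,0,0,140,0,0,0,0,145,0,0,0,0,150,0,0,0,0,155,0,0,0,0,160,0,0,0,0],
  "newtons": 25
}}

```text
t: 23.55
eef_pos: [0.3879, -0.3421, 0.0267]
tool_rot: [-0.0, 0.708, 0.706, -0.0]
contact_force: [-2.2, 1.6, 9.0]
gripper_width: 0.376
grasp_force: 12.3
```

{"method": "carry_out", "body": {
  "targets": [160,0,0,0,0]
}}

```text
t: 23.65
eef_pos: [0.3881, -0.3422, 0.0268]
tool_rot: [0.0, 0.708, 0.706, 0.0]
contact_force: [-2.2, -0.2, 8.7]
gripper_width: 0.373
grasp_force: 11.6
```

Run:
```python
from b import *
c,o=cam("wrist"); P=pose(c,o); e=o["eef_pos"]; print(e,o["gripper_width"],o["grasp_force"],proj(c,P,[.388,-.341,.09]),proj(c,P,e))
s,_=cam("side")
A=cv2.resize(c["frame"][120:300,160:352],(427,400),interpolation=cv2.INTER_CUBIC)
B=cv2.resize(s["frame"][200:310,250:350],(364,400),interpolation=cv2.INTER_CUBIC)
cv2.imwrite("pics/w9.png",np.hstack([A,B])[:,:,::-1])
```

```text
[ 0.3881 -0.3422  0.0268] 0.3728760548233746 11.616577059030533 [255.7324 265.9541] [256.7784 218.5114]
```

View pics/w9.png

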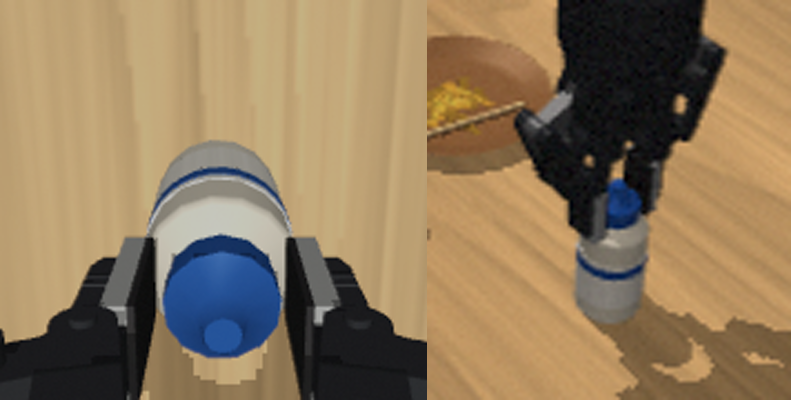

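Run:
```python
from b import *
s,_=cam("side"); c,o=cam("wrist"); P=pose(c,o)
for z in(.027,.04,.05,.06,.07): print(z,[proj(s,s["pose"],[.388+dx,-.342-.011,z]).round(0) for dx in(-.016,.016)],[proj(c,P,[.388+dx,-.342+.011,z]).round(0) for dx in(-.016,.016)])
```

```text
0.027 [array([298., 279.]), array([309., 272.])] [array([232., 203.]), array([281., 203.])]
0.04 [array([298., 274.]), array([309., 268.])] [array([230., 209.]), array([282., 209.])]
0.05 [array([298., 271.]), array([310., 264.])] [array([229., 215.]), array([284., 215.])]
0.06 [array([299., 267.]), array([310., 261.])] [array([227., 221.]), array([285., 221.])]
0.07 [array([299., 263.]), array([310., 257.])] [array([225., 228.]), array([287., 228.])]
```

Both cameras show the real finger tips about 30 mm behind the reported TCP, which explains the missed jar and the high pinch on the bottle's shoulder. I'll release, go 32 mm lower and regrip. The body stays about 97 mm up, clear of the nozzle.

{"method": "carry_out", "body": {
  "targets": [130,0,0,0,0,60,0,0,0,0,0,0,0,0,0,0,0,0,0,0,0,0,0,-8,0,0,0,0,-8,0,0,0,0,-6,0,0,0,0,-5,0,0,0,0,0,0]
}}

```text
t: 24.75
eef_pos: [0.3878, -0.3414, -0.0016]
tool_rot: [-0.001, 0.708, 0.706, -0.0]
contact_force: [0.5, 0.2, -0.7]
gripper_width: 1.001
grasp_force: 0.0
```

{"method": "carry_out", "body": {
  "targets": [0,0,0,-4,0,0,0,0,0,0,100,0,0,0,0,115,0,0,0,0,120,0,0,0,0,125,0,0,0,0,135,0,0,0,0,140,0,0,0,0,145,0,0,0,0,150,0,0,0,0,155,0,0,0,0,155,0,0,0,0]
}}

```text
t: 25.95
eef_pos: [0.3883, -0.3418, -0.0045]
tool_rot: [0.0, 0.708, 0.706, 0.0]
contact_force: [-1.8, -0.3, 5.6]
gripper_width: 0.459
grasp_force: 25.1
```

{"method": "carry_out", "body": {
  "targets": [155,0,0,5,0,155,0,0,15,0,155,0,0,35,0,155,0,0,40,0,155,0,0,25,0,155,10,13,0,0,155,22,28,0,0,155,27,34,0,0,155,27,34,0,0,155,27,34,0,0,155,25,32,0,0,155,15,18,0,0,155,8,10,0,0,155,0,0,-20,0,155,0,0,-40,0,155,0,0,-30,0,155,0,0,-18,0,155,0,0,-7,0,155,0,0,0,0]
}}

```text
t: 27.85
eef_pos: [0.5486, -0.1395, 0.0003]
tool_rot: [-0.0, 0.709, 0.706, -0.001]
contact_force: [0.6, 0.9, -1.2]
gripper_width: 0.46
grasp_force: 25.5
```

{"method": "carry_out", "body": {
  "targets": [155,0,0,-1,0,155,0,0,-1,0,155,0,0,-1,0,155,0,0,0,0,155,0,0,0,0]
}}

```text
t: 28.35
eef_pos: [0.5495, -0.1387, -0.0024]
tool_rot: [0.0, 0.708, 0.706, 0.0]
contact_force: [0.2, 0.3, -1.0]
gripper_width: 0.459
grasp_force: 25.5
```

{"method": "carry_out", "body": {
  "targets": [155,0,0,-1,0,155,0,0,0,0,155,0,0,-0.5,0,155,0,0,0,0,155,0,0,0,0]
}}

```text
t: 28.85
eef_pos: [0.5493, -0.1388, -0.0042]
tool_rot: [-0.0, 0.708, 0.706, -0.0]
contact_force: [0.5, -0.3, -0.1]
gripper_width: 0.456
grasp_force: 25.5
```

{"method": "carry_out", "body": {
  "targets": [155,0,0,-0.5,0,155,0,0,0,0,155,0,0,0,0]
}}

```text
t: 29.15
eef_pos: [0.5494, -0.1388, -0.0045]
tool_rot: [0.0, 0.708, 0.706, 0.0]
contact_force: [-2.3, 0.2, 3.5]
gripper_width: 0.459
grasp_force: 25.9
```

{"method": "carry_out", "body": {
  "targets": [135,0,0,0,0,110,0,0,0,0,50,0,0,0,0,0,0,0,0,0,0,0,0,0,0,0,0,0,10,0,0,0,0,30,0,0,0,0,45,0,0,0,0,50,0,0,0,0,40,0,0,5,-20,0,0,0,11,-35,0,0,0,13,-40,0,0,0,13,-40,0,0,0,11,-35,0,0,0,7,-22,0,0,0,3,-11,0,0,0,0,0,0,0,0,0,0,0,0]
}}

```text
t: 31.05
eef_pos: [0.6123, -0.3404, 0.1703]
tool_rot: [-0.0, 0.708, 0.706, 0.0]
contact_force: [1.1, 0.9, -0.3]
gripper_width: 1.0
grasp_force: 0.0
```

Run:
```python
from b import *
c,o=cam("wrist"); P=pose(c,o); e=o["eef_pos"]; print(e,o["gripper_width"],proj(c,P,[.613,-.342,.085]))
a,s=blob(c["frame"],'r',(200,310,120,240)); print(a,s,atz(c,P,a,.08),atz(c,P,a,.085))
t,_=cam("top")
for n,k,b in(("resin",'b',(300,345,170,215)),):
    try: a,s=blob(t["frame"],k,b); print(n,a,s,atz(t,t["pose"],a,.083))
    except Exception as x: print(n,x)
cv2.imwrite("pics/t9.png",cv2.resize(t["frame"],(800,600))[:,:,::-1])
```

```text
[ 0.6123 -0.3404  0.1703] 1.0002240373083107 [258.075  188.5205]
[260.1476 187.8321] [ 48  55  25  27 542] [ 0.615  -0.3426  0.08  ] [ 0.615  -0.3413  0.085 ]
resin [314.4 191.4] [11 18  8  8 50] [ 0.5491 -0.1395  0.083 ]
```

{"method": "carry_out", "body": {
  "targets": [0,1,-1,-20,0,0,0,0,-40,0,0,0,0,-40,0,0,0,0,-35,0,0,0,0,-20,0,0,0,0,-12,0,0,0,0,-8,0,0,0,0,0,0,100,0,0,0,0,115,0,0,0,0,120,0,0,0,0,125,0,0,0,0,135,0,0,0,0,140,0,0,0,0,145,0,0,0,0,150,0,0,0,0,155,0,0,0,0,155,0,0,0,0]
}}

```text
t: 32.95
eef_pos: [0.6138, -0.3429, -0.0041]
tool_rot: [0.0, 0.708, 0.706, 0.0]
contact_force: [-0.6, 0.5, 5.7]
gripper_width: 0.459
grasp_force: 25.2
```

{"method": "carry_out", "body": {
  "targets": [155,0,0,5,0,155,0,0,20,0,155,0,0,45,0,155,0,0,45,0,155,0,0,35,0,155,-5,20,0,0,155,-9,38,0,0,155,-9,40,0,0,155,-9,40,0,0,155,-9,40,0,0,155,-9,40,0,0,155,-8,35,0,0,155,-5,20,0,0,155,-2,10,0,0,155,0,0,0,0]
}}

```text
t: 34.45
eef_pos: [0.5485, -0.0587, 0.1459]
tool_rot: [-0.0, 0.707, 0.707, 0.0]
contact_force: [-0.1, -0.1, -0.1]
gripper_width: 0.461
grasp_force: 25.5
```

{"method": "carry_out", "body": {
  "targets": [155,0,0,-25,0,155,0,0,-45,0,155,0,0,-40,0,155,0,0,-22,0,155,0,0,-10,0,155,0,0,-4,0,155,0,0,0,0,155,0,0,-1,0,155,0,0,-1,0,155,0,0,0,0,155,0,0,0,0]
}}

```text
t: 35.55
eef_pos: [0.5487, -0.0596, -0.0023]
tool_rot: [0.0, 0.708, 0.706, 0.0]
contact_force: [0.7, 1.0, -0.3]
gripper_width: 0.464
grasp_force: 25.5
```

{"method": "carry_out", "body": {
  "targets": [155,0,0,-1,0,155,0,0,0,0,155,0,0,-0.5,0,155,0,0,0,0,155,0,0,0,0]
}}

```text
t: 36.05
eef_pos: [0.5484, -0.0597, -0.0042]
tool_rot: [-0.0, 0.708, 0.706, 0.0]
contact_force: [-0.3, 0.3, 0.6]
gripper_width: 0.462
grasp_force: 25.5
```

{"method": "carry_out", "body": {
  "targets": [155,0,0,-0.5,0,155,0,0,0,0,155,0,0,0,0]
}}

```text
t: 36.35
eef_pos: [0.5484, -0.0597, -0.0042]
tool_rot: [-0.0, 0.708, 0.706, 0.0]
contact_force: [-2.8, 0.9, 6.1]
gripper_width: 0.46
grasp_force: 26.0
```

{"method": "carry_out", "body": {
  "targets": [135,0,0,0,0,110,0,0,0,0,50,0,0,0,0,0,0,0,0,0,0,0,0,0,0,0,0,0,10,0,0,0,0,30,0,0,0,0,45,0,0,0,0,50,0,0,0,0,45,0]
}}

```text
t: 37.35
eef_pos: [0.5482, -0.0603, 0.178]
tool_rot: [0.0, 0.709, 0.706, 0.0]
contact_force: [-0.0, -0.0, -0.2]
gripper_width: 0.999
grasp_force: 0.0
```

{"method": "carry_out", "body": {
  "targets": [0,-8,20,0,0,0,-13,33,0,0,0,-15,38,0,0,0,-15,38,0,0,0,-15,38,0,0,0,-15,38,0,0,0,-15,38,0,0,0,-15,38,0,0,0,-15,38,0,0,0,-14,36,0,0,0,-12,30,0,0,0,-8,19,0,0,0,0,0,0,0,0,0,0,0,0]
}}

```text
t: 38.75
eef_pos: [0.3885, 0.3437, 0.1756]
tool_rot: [0.0, 0.708, 0.706, -0.0]
contact_force: [0.3, -0.7, -0.2]
gripper_width: 1.002
grasp_force: 0.0
```

Run:
```python
from b import *
c,o=cam("wrist"); P=pose(c,o); e=o["eef_pos"]; print(e,o["gripper_width"],proj(c,P,[.388,.344,.105]))
a,s=blob(c["frame"],'w',(200,310,120,240)); print(a,s,atz(c,P,a,.1))
cv2.imwrite("pics/w10.png",c["frame"][:,:,::-1])
```

```text
[0.3885 0.3437 0.1756] 1.0015062606137108 [256.7045 190.5589]
[257.1829 186.9941] [ 43  51  29  31 678] [0.3884 0.3461 0.1   ]
```

View pics/w10.png

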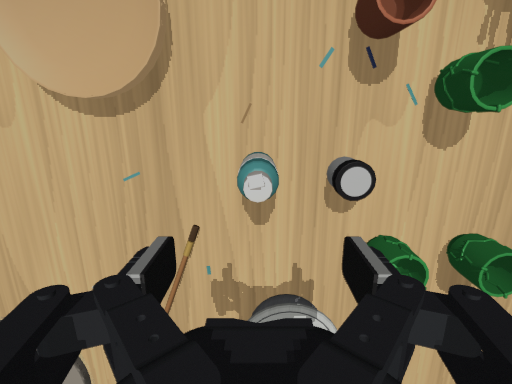

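The spirit bottle's cap is at (257,187) and its body is centred at x about 258, so it is under the tool. Silver at (355,180) is clear of the fingers.

{"method": "carry_out", "body": {
  "targets": [0,0,1,-20,0,0,0,0,-40,0,0,0,0,-40,0,0,0,0,-32,0,0,0,0,-18,0,0,0,0,-10,0,0,0,0,-5,0,0,0,0,0,0,90,0,0,0,0,105,0,0,0,0,110,0,0,0,0,115,0,0,0,0,120,0,0,0,0,125,0,0,0,0,130,0,0,0,0,135,0,0,0,0,140,0,0,0,0,145,0,0,0,0],
  "newtons": 28
}}

```text
t: 40.6
eef_pos: [0.388, 0.3454, 0.0105]
tool_rot: [-0.0, 0.708, 0.706, -0.0]
contact_force: [-2.4, -0.6, 5.7]
gripper_width: 0.501
grasp_force: 28.0
```

{"method": "carry_out", "body": {
  "targets": [145,0,0,5,0,145,0,0,20,0,145,0,0,45,0,145,0,0,50,0,145,0,0,35,0,145,0,0,10,0,145,11,-16,0,0,145,20,-29,0,0,145,25,-37,0,0,145,25,-37,0,0,145,25,-37,0,0,145,25,-37,0,0,145,19,-27,0,0,145,12,-17,0,0,145,0,0,0,0]
}}

```text
t: 42.1
eef_pos: [0.5513, 0.1041, 0.1747]
tool_rot: [0.001, 0.71, 0.704, -0.001]
contact_force: [-0.7, -0.0, -1.7]
gripper_width: 0.5
grasp_force: 29.3
```

{"method": "carry_out", "body": {
  "targets": [145,0,0,-25,0,145,0,0,-45,0,145,0,0,-45,0,145,0,0,-28,0,145,0,0,-12,0,145,0,0,-6,0,145,0,0,0,0,145,0,0,-1,0,145,0,0,-1,0,145,0,0,0,0,145,0,0,0,0]
}}

```text
t: 43.2
eef_pos: [0.5507, 0.1085, 0.0129]
tool_rot: [0.0, 0.708, 0.706, 0.0]
contact_force: [-0.0, 0.1, -2.6]
gripper_width: 0.5
grasp_force: 29.2
```

{"method": "carry_out", "body": {
  "targets": [145,0,0,-1,0,145,0,0,0,0,145,0,0,-0.5,0,145,0,0,0,0,145,0,0,0,0]
}}

```text
t: 43.7
eef_pos: [0.5503, 0.1082, 0.0108]
tool_rot: [-0.0, 0.708, 0.706, -0.0]
contact_force: [0.4, 0.3, -0.4]
gripper_width: 0.502
grasp_force: 29.2
```

{"method": "carry_out", "body": {
  "targets": [145,0,0,-0.5,0,145,0,0,0,0,145,0,0,0,0]
}}

```text
t: 44.0
eef_pos: [0.5504, 0.1083, 0.0105]
tool_rot: [-0.0, 0.708, 0.706, 0.0]
contact_force: [-2.2, -0.0, 3.5]
gripper_width: 0.506
grasp_force: 29.7
```

Release, rise, and back away to the far left rear for a final look.

{"method": "carry_out", "body": {
  "targets": [120,0,0,0,0,90,0,0,0,0,40,0,0,0,0,0,0,0,0,0,0,0,0,0,0,0,0,0,10,0,0,0,0,30,0,0,0,0,45,0,0,0,0,50,0,0,0,0,50,0,0,-15,30,0,0,0,-20,45,0,0,0,-20,45,0,0,0,-20,45,0,0,0,-20,45,0,0,0,-20,45,0,0,0,-20,45,0,0,0,-10,20,0,0,0,0,0,0,0,0,0,0,0,0]
}}

```text
t: 46.0
eef_pos: [0.4055, 0.4278, 0.1957]
tool_rot: [0.0, 0.708, 0.706, 0.0]
contact_force: [0.1, -0.1, -0.7]
gripper_width: 0.995
grasp_force: 0.0
```

Run:
```python
from b import *
t,o=cam("top"); s,_=cam("side"); print(o["t"],o["eef_pos"])
T=cv2.resize(t["frame"][140:290,60:460],(800,300)); S=cv2.resize(s["frame"][110:290,160:400],(400,300),interpolation=cv2.INTER_CUBIC)
Z=np.zeros((600,800,3),np.uint8); Z[:300]=T; Z[300:,:400]=S
cv2.imwrite("pics/fin.png",Z[:,:,::-1])
g=lambda X:(proj(t,t["pose"],X),)
for n,X in dict(cup=(.429,.108,.12),gold=(.429,-.0155,.05),resin=(.549,-.139,.09),hard=(.549,-.059,.09),spirit=(.5505,.108,.105)).items():
    u=proj(t,t["pose"],X); print(n,u,(u-[60,140])*2)
```

```text
46.0 [0.4055 0.4278 0.1957]
cup [226.5078 233.7656] [333.0155 187.5312]
gold [271.4805 233.9528] [422.961  187.9056]
resin [314.5197 191.1271] [509.0395 102.2542]
hard [286.4017 191.3586] [452.8033 102.7172]
spirit [227.4124 190.6229] [334.8248 101.2458]
```

View pics/fin.png

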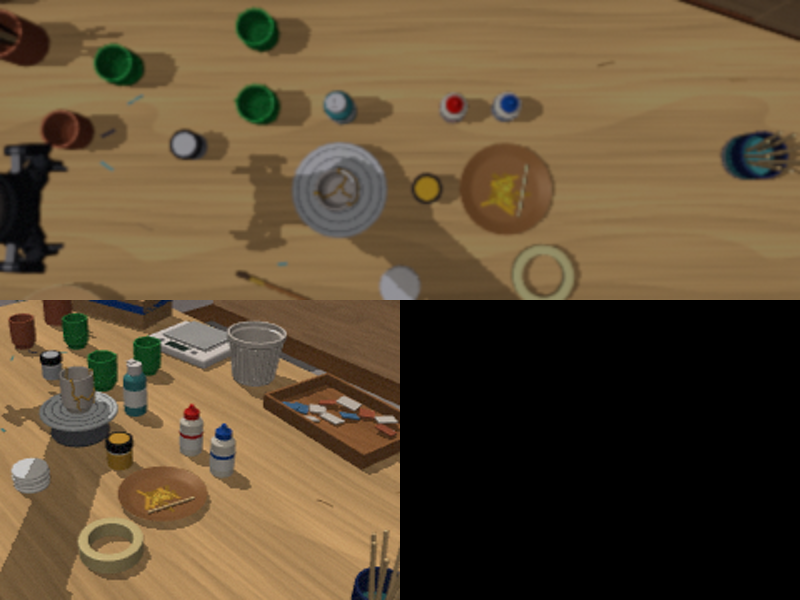

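Run:
```python
from b import *
t,o=cam("top"); P=t["pose"]; h=cv2.cvtColor(t["frame"],cv2.COLOR_RGB2HSV).astype(int)
a,s=blob(t["frame"],'g',(260,285,222,246)); print("gold",s,atz(t,P,a,.05))
m=(h[...,2]<60).astype(np.uint8)*255; m[h[...,2]>=60]=0
a,s=blob(t["frame"],'b',(300,330,180,205)); print("resin",s,atz(t,P,a,.083))
a,s=blob(t["frame"],'r',(270,300,180,205)); print("hard",s,atz(t,P,a,.083))
a,s=blob(t["frame"],'w',(215,240,180,205)); print("spirit",s,atz(t,P,a,.1))
f=t["frame"][215:253,210:250]
cv2.imwrite("pics/cupz.png",cv2.resize(f,(600,570),interpolation=cv2.INTER_CUBIC)[:,:,::-1])
for z,X in((.12,'rim'),):
    for r in(.029,): print([ (proj(t,P,[.429+r*np.cos(q),.108+r*np.sin(q),z])-[210,215]+.5)*15 for q in(0,np.pi/2,np.pi,-np.pi/2)])
```

```text
gold [  7   6  13  13 121] [ 0.4293 -0.0199  0.05  ]
resin [11  8  8  8 50] [ 0.5491 -0.1395  0.083 ]
hard [13  8  8  9 52] [ 0.5484 -0.0601  0.083 ]
spirit [ 8  7  9  9 62] [0.5508 0.1095 0.1   ]
[array([256.1146, 130.2558]), array([ 97.1531, 289.8709]), array([254.1112, 448.7964]), array([413.2876, 288.0958])]
```

View pics/cupz.png

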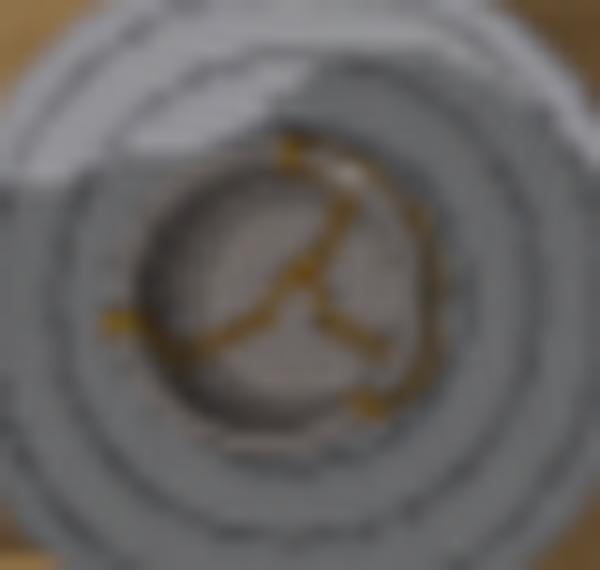

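All five items stand within about 4 mm of their places; the cup's rim centre in this crop (about 263,292) matches the wheel axis. Handing in.

```bash
python3 -c "
from station import bot
print(bot.hand_in())"
```

```text
the job is handed in; nothing more can be done
None
```

The mending place is set out and handed in at about 46 s. All five items stand upright within about 2 mm of target, except the gold jar, about 4 mm nearer the plate than midway (it took two tries to grip). The bystanders were not touched.

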